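# Weigh down two glue-ups with slotted weights

## Task

Weigh down the two glue-ups: thread the two green slotted weights on the stem of the green press and the two yellow ones on the stem of the yellow press, on each the large weight at the bottom and the small one on it, both flat, right side up as they lie now and centred on the stem. Turn each small weight so that its slot points a quarter turn (to either side) away from the slot of the weight below, so that they cannot slide off together. Leave the red weight, the green jar lid and the beech disc where they lie.

Things in the scene. Friction and masses are not known exactly. Their poses are not given: they have to be found in the camera images.
- green_large: Large green iron slotted weight: flat disc, diameter 60 mm, 14 mm thick, about 270 g, with a slot 18 mm wide from the rim to the middle (ending 9 mm past the centre). Lies flat on the bench. Origin: centre of the underside; z up; x points out through the slot, y across it: grip along y, so that both pads meet solid rim.
- green_small: Small green iron slotted weight: flat disc, diameter 44 mm, 14 mm thick, about 140 g, with a slot 18 mm wide from the rim to the middle (ending 9 mm past the centre). Lies flat on the bench. Origin: centre of the underside; z up; x points out through the slot, y across it: grip along y, so that both pads meet solid rim.
- yellow_large: Large yellow iron slotted weight: flat disc, diameter 60 mm, 14 mm thick, about 270 g, with a slot 18 mm wide from the rim to the middle (ending 9 mm past the centre). Lies flat on the bench. Origin: centre of the underside; z up; x points out through the slot, y across it: grip along y, so that both pads meet solid rim.
- yellow_small: Small yellow iron slotted weight: flat disc, diameter 44 mm, 14 mm thick, about 140 g, with a slot 18 mm wide from the rim to the middle (ending 9 mm past the centre). Lies flat on the bench. Origin: centre of the underside; z up; x points out through the slot, y across it: grip along y, so that both pads meet solid rim.
- green_press: Green glue press, fixed to the bench: green board 100 x 100 x 12 mm, on it a wood blank 88 x 54 x 20 mm (long along x), on that a round green foot, diameter 56 mm, whose flat top, where the weights rest, is 38 mm above the bench; from its centre a steel stem, diameter 8 mm, stands up to 78 mm above the bench. Origin: on the stem's axis at bench height; z up.
- yellow_press: Yellow glue press, fixed to the bench: yellow board 100 x 100 x 12 mm, on it a wood blank 88 x 54 x 20 mm (long along x), on that a round yellow foot, diameter 56 mm, whose flat top, where the weights rest, is 38 mm above the bench; from its centre a steel stem, diameter 8 mm, stands up to 78 mm above the bench. Origin: on the stem's axis at bench height; z up.
- red_weight: Red-painted slotted weight of another press, 60 mm in diameter, 14 mm thick; not wanted. Origin: centre of the underside; x out through the slot.
- jar_lid: Plain green plastic jar lid without a slot, 48 mm in diameter, 14 mm high; not wanted. Origin: centre of the underside.
- beech_disc: Plain turned disc of pale beech without a slot, 58 mm in diameter, 14 mm thick; not wanted. Origin: centre of the underside.
Mind the look-alikes: they are no part of the job. What is shaped like the yellow_large but blue or grey is not meant.

How it is judged:
At the end, for the whole second after the job is handed in: On each press its large weight rests on the foot (underside at 38 mm, within 4) and its small one on that (52 mm, within 4), right side up, flat within 0.1 rad, centres within 10 mm of the stem's axis, at rest, the lines of the two slots more than 1.0 rad apart (1.57 is a quarter turn) (horizontal distance between each of green_large, green_small and green_press below 0.01 m and height (world z) of green_large between 0.034 and 0.042 m and angle between each of green_large, green_small, yellow_large, yellow_small's own z axis and vertical below 0.1 rad and linear speed of each of green_large, green_small, yellow_large, yellow_small below 0.02 m/s and angular speed of each of green_large, green_small, yellow_large, yellow_small below 0.2 rad/s and height (world z) of green_small between 0.048 and 0.056 m and angle between the x axis of green_large and the x axis of green_small, either way round above 1 rad and horizontal distance between each of yellow_large, yellow_small and yellow_press below 0.01 m and height (world z) of yellow_large between 0.034 and 0.042 m and height (world z) of yellow_small between 0.048 and 0.056 m and angle between the x axis of yellow_large and the x axis of yellow_small, either way round above 1 rad); the robot touches nothing.
It fails at once if the red weight is moved (more than 20 mm) (distance of red_weight from where it was at the start of the episode above 0.02 m).
It fails at once if the jar lid is moved (more than 20 mm) (distance of jar_lid from where it was at the start of the episode above 0.02 m).
It fails at once if the beech disc is moved (more than 20 mm) (distance of beech_disc from where it was at the start of the episode above 0.02 m).
It also fails if it takes over 96 s, if anything falls off the work surface, if the arm or the gripper's body presses on something with over 40 N, if the wrist force passes 120 N, or if a joint passes its speed limit or range.

## Robot

A 6-joint arm with a two-finger parallel gripper is mounted at the origin on the work surface. World frame = base frame: x ahead of the robot, y to its left, z up, the work surface at z = 0. Lengths are in m, angles in rad, forces in N, time in s.
With the tool pointing down it reaches from about 0.35 to 0.875 m from the base axis. Payload 15.5 kg.
Tool frame: the origin (TCP) lies between the finger pads; the fingertips stand 14 mm ahead of it and the grasp point (between the pads) lies 5 mm behind it; z points along the fingers, y is the line along which they close (so a half turn about z gives the same grasp; the last joint's range is limited). The gripper opens to 85 mm and grips with 20 to 120 N. Pads are 22 mm wide; open, the fingers measure 114 mm over their backs; the gripper's body (76 mm by 85 mm) begins 54 mm behind the grasp point. The pads swing forward as they close: fully open they stand 13 mm farther back than shut.
Start: joints at [-1.28, 0.494, 1.345, -0, 1.302, -0.096], TCP at [0.236, -0.579, 0.245] pointing down, gripper open.
Joint ranges: [-2.91, 2.91], [-0.82, 2.16], [0.22, 2.67], [-1.22, 4.37], [0.12, 2.79], [-3.08, 3.08]. Speed limits (rad/s): [1.89, 1.89, 2.57, 3.01, 3.01, 3.01].

## Interface

Orientations are given as a unit quaternion [w, x, y, z].
In Python, from station import robot, cams, ticket gives the robot as it stands. The module is installed in compiled form; this text tells all that it offers.
- The arm moves only by the tool arm_command, never from a script. Its arguments are lists of equal length, an entry for each row: "linear": the shift along the world's x, y, z in units of 20 mm (1.0 is 20 mm), a list of three; "twist": the turn about the world's z in units of 4 degrees (1.0 is 4 degrees); "hand": the opening, from 0 (shut) to 1 (fully open). In form: {"linear": [[x, y, z], ...], "twist": [twist, ...], "hand": [hand, ...]}. A call has exactly 5 rows; each row shifts and turns the commanded pose from where the row before left it; what a row does not reach is not made up. A row lasts 1/10 s, in which the tool goes at most 50 mm and 8.59 degrees, less where a joint would pass 70% of its speed; a pose out of reach is approached as far as the arm can. A call with a number of a shift or a turn outside -1 to 1 is refused whole. A call with a gripper value outside its range is refused whole. The fingers move at their own pace and stop on an object; "squeeze" is the grip in N (left out, the last holds). Time passes only in rows, so rows that do not move let the fingers close, or fill a call up. It gives the time, the measured TCP pose, the force, the opening and the grip force at its end, in the units of the state.
- robot.sense(): the state, without advancing time (a new reading comes with each control period).
- cams.capture(name): name is "scene" or "top"; returns a dict with "img" (480x640x3 uint8, blue, green, red), "fx", "fy", "cx", "cy" (pixels), "eye" and "rotation" of the camera in the world. Camera axes: x right, y up, looking along -z (the intrinsics and any distortion apply to the point x, -y, -z); pixel columns grow to the right and rows downward; lengths in m; the calibration is good to about 2 mm. A picture is of the moment at which its call begins. There is no depth.
- ticket.job_done(): hands the job in; it is judged then, once.
The state is a dict: "clock": time; "joints": joint angles; "dq": joint speeds; "effort": joint torques, N m; "eef_pos": TCP position; "tcp_rot": TCP orientation; "wrist_force": force on the tool from outside, world axes, zero at the start; "ft_torque": the same for the moment, N m; "opening": finger opening in m; "grip_force": force on a finger pad.
Only numpy, scipy, OpenCV 4.12 (cv2) and the standard library are available. Lean on these libraries where they do the work, as an engineer would, in place of code of your own. Each camera call takes 0.05 s, during which the arm holds its last target. There are 200 camera calls.

## Working session

There is one attempt and no reset: what is moved stays moved. The work goes in short steps, Python scripts to look and compute and a tool call to move; the robot and the scene stay as the last step left them, time stands still between calls to the robot, and variables do not carry over. Pictures are saved under pics/ and viewed, at most 14 in all, crops included, and the job is handed in when it is done.

Besides the shell and the picture viewer there is one more tool, called after "Call:" by a JSON object that holds its "fn" and its "kwargs", one argument or row to a line. arm_command: Moves the arm, as the interface text tells. Its arguments: {"type":"object","properties":{"linear":{"type":"array"},"twist":{"type":"array"},"hand":{"type":"array"},"squeeze":{"type":"number"}},"required":["linear","twist","hand"]}

```bash
mkdir -p pics
python3 - <<'E'
from station import robot,cams
import cv2
for n in("top","scene"):
    c=cams.capture(n);cv2.imwrite(f"pics/{n}0.png",c["img"])
    print(n,{k:v for k,v in c.items() if k!="img"})
print(robot.sense())
E
```

```text
top {'fx': 533.7623187000514, 'fy': 533.7623187000514, 'cx': 313.2988879276103, 'cy': 247.87407340215887, 'eye': array([ 0.45399749, -0.01246923,  1.06029176]), 'rotation': array([-0.69861138, -0.02340318,  0.00679218,  0.71508622])}
scene {'fx': 604.2385592784648, 'fy': 604.2385592784648, 'cx': 313.5434552596221, 'cy': 238.11453774218472, 'eye': array([ 1.00697376, -0.22761914,  0.88109132]), 'rotation': array([0.79781013, 0.23585854, 0.1491353 , 0.53444215])}
{'clock': 0.1, 'joints': array([-1.27952710e+00,  4.94140224e-01,  1.34608953e+00, -1.59475708e-05,
        1.30250225e+00, -9.55086693e-02]), 'dq': array([-0.00078561,  0.00018651,  0.000436  ,  0.00072865, -0.00036602,
        0.00177938]), 'effort': array([-2.98593819e-03, -8.83594251e+01, -3.84563148e+01, -5.12815204e-04,
        5.12739090e-03, -5.07480240e-05]), 'eef_pos': array([ 0.2356546 , -0.57852434,  0.24474105]), 'tcp_rot': array([-5.66194698e-04,  9.81357998e-01,  1.92187814e-01, -6.33212446e-05]), 'wrist_force': array([-0.55168845, -0.22428785, -0.05181431]), 'ft_torque': array([-0.00850252, -0.07002142, -0.00318643]), 'grip_force': 0.0, 'opening': 0.08531296785291899}
```

View pics/top0.png

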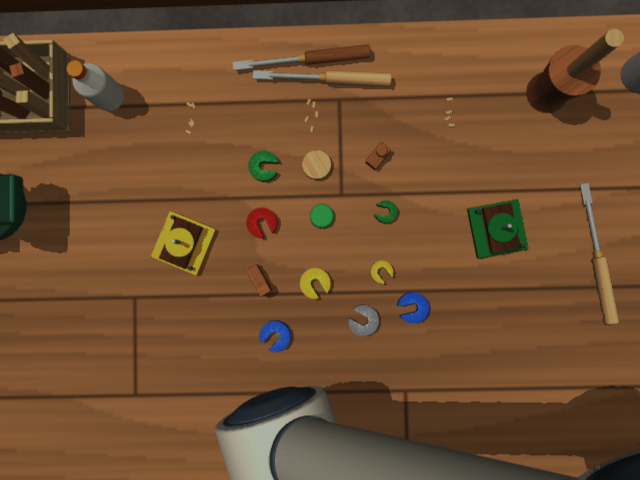

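View pics/scene0.png

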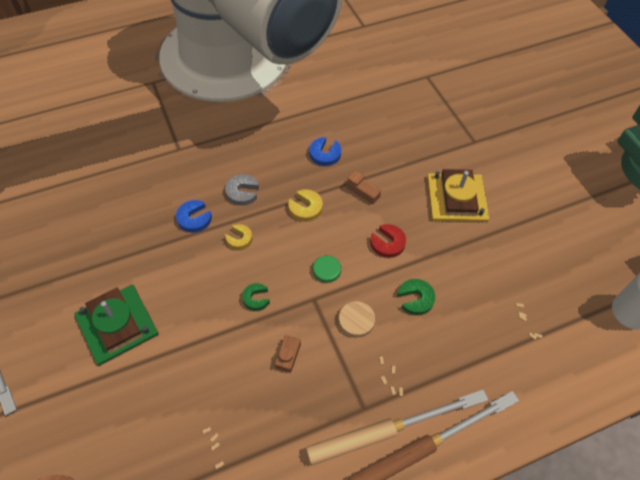

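```bash
cat > h.py <<'E'
import numpy as np, cv2
from scipy.spatial.transform import Rotation as R
from scipy.optimize import minimize, least_squares
def proj(c,P):
    q=np.array(c["rotation"]); p=(np.atleast_2d(P)-c["eye"])@R.from_quat(q[[1,2,3,0]]).as_matrix()
    return np.c_[c["cx"]+c["fx"]*p[:,0]/-p[:,2], c["cy"]-c["fy"]*p[:,1]/-p[:,2]]
def pix(c,u,v,z):
    q=np.array(c["rotation"]); d=R.from_quat(q[[1,2,3,0]]).apply([(u-c["cx"])/c["fx"],-(v-c["cy"])/c["fy"],-1])
    return c["eye"]+d*(z-c["eye"][2])/d[2]
def outline(D):
    r=D/2; a0=np.arcsin(9/1000/r); a=np.linspace(a0,2*np.pi-a0,60)
    b=np.linspace(-np.pi/2,-3*np.pi/2,15)
    return np.r_[np.c_[r*np.cos(a),r*np.sin(a)],np.c_[.009*np.cos(b),.009*np.sin(b)]]
def render(c,x,y,yaw,D,z0=0,S=8,box=None):
    u0,v0,w,h=box; m=np.zeros((h*S,w*S),np.uint8)
    o=outline(D)@np.array([[np.cos(yaw),np.sin(yaw)],[-np.sin(yaw),np.cos(yaw)]])+[x,y]
    for z in np.linspace(z0,z0+.014,6):
        p=(proj(c,np.c_[o,np.full(len(o),z)])-[u0-.5,v0-.5])*S
        cv2.fillPoly(m,[np.round(p).astype(int)],255)
    return cv2.resize(m,(w,h),interpolation=cv2.INTER_AREA)/255.
HUE={"green":(45,85),"yellow":(22,35),"red":(0,6)}
def mask(img,col):
    k=cv2.cvtColor(img,cv2.COLOR_BGR2HSV); lo,hi=HUE[col]
    return ((k[...,0]>=lo)&(k[...,0]<=hi)&(k[...,1]>150)&(k[...,2]>30)).astype(float)
def fit(cs,col,x,y,yaw,D,z0=0):
    dat=[]
    for c in cs:
        u,v=proj(c,[x,y,z0])[0].astype(int); b=(u-32,v-32,64,64)
        dat.append((c,b,mask(c["img"],col)[v-32:v+32,u-32:u+32]))
    f=lambda p:sum(np.abs(render(c,p[0]/100,p[1]/100,p[2],D,z0,box=b)-m).sum() for c,b,m in dat)
    best=min((minimize(f,[x*100,y*100,yaw+d],method="Nelder-Mead",options=dict(initial_simplex=np.array([[x*100,y*100,yaw+d],[x*100+.6,y*100,yaw+d],[x*100,y*100+.6,yaw+d],[x*100,y*100,yaw+d+.4]]),maxiter=150)) for d in(-.4,.4)),key=lambda r:r.fun)
    return best.x[0]/100,best.x[1]/100,best.x[2],best.fun
E
python3 - <<'E'
from h import *; from station import cams
t=cams.capture("top");s=cams.capture("scene")
for n,col,u,v,du,dv,D in[("gl","green",263,166,1,0,.06),("gs","green",387,212,-1,0,.044),("yl","yellow",315,283,.2,1,.06),("ys","yellow",382,272,.2,1,.044),("red","red",262,222,.3,1,.06)]:
    p=pix(t,u,v,.014);e=pix(t,u+10*du,v+10*dv,.014)-p;yaw=np.arctan2(e[1],e[0])
    for cs in([t,s],[t],[s]): print(n,np.round(fit(cs,col,p[0],p[1],yaw,D),4))
for n,u,v in[("lid",321,216),("beech",317,165)]:print(n,pix(t,u,v,.014))
tl=[]
for c,l in((t,((183,243),(498,228))),(s,((459,195),(114,322)))):
    tl.append(np.hstack([cv2.resize(c["img"][v-37:v+37,u-50:u+50],None,fx=4,fy=4,interpolation=cv2.INTER_CUBIC) for u,v in l]))
cv2.imwrite("pics/press.png",np.vstack(tl))
E
```

```text
gl [ 6.649000e-01  1.080000e-01 -1.618700e+00  4.083765e+02]
gl [ 0.6657  0.1077 -1.7482 91.5961]
gl [ 6.615000e-01  1.075000e-01 -1.479000e+00  3.019333e+02]
gs [ 5.677000e-01 -1.314000e-01  1.358700e+00  2.928588e+02]
gs [ 0.5683 -0.1312  1.409  57.9686]
gs [ 5.69400e-01 -1.31200e-01  1.64500e+00  2.30102e+02]
yl [ 4.300000e-01  1.020000e-02 -2.635600e+00  2.781176e+02]
yl [ 4.30200e-01  1.03000e-02 -2.61260e+00  3.26118e+01]
yl [ 4.268000e-01  1.000000e-02 -2.794200e+00  2.245569e+02]
ys [ 4.491000e-01 -1.209000e-01 -2.522200e+00  2.423373e+02]
ys [ 0.4494 -0.1206 -2.4767 25.3333]
ys [ 4.441000e-01 -1.234000e-01 -2.718500e+00  1.981725e+02]
red [  0.5517   0.1133  -2.7044 109.0471]
red [ 0.5523  0.1139 -2.6809 32.949 ]
red [ 0.5508  0.1128 -2.7087 57.2431]
lid [ 0.56137159 -0.00496856  0.014     ]
beech [6.62627885e-01 5.63333698e-04 1.40000000e-02]
```

View pics/press.png

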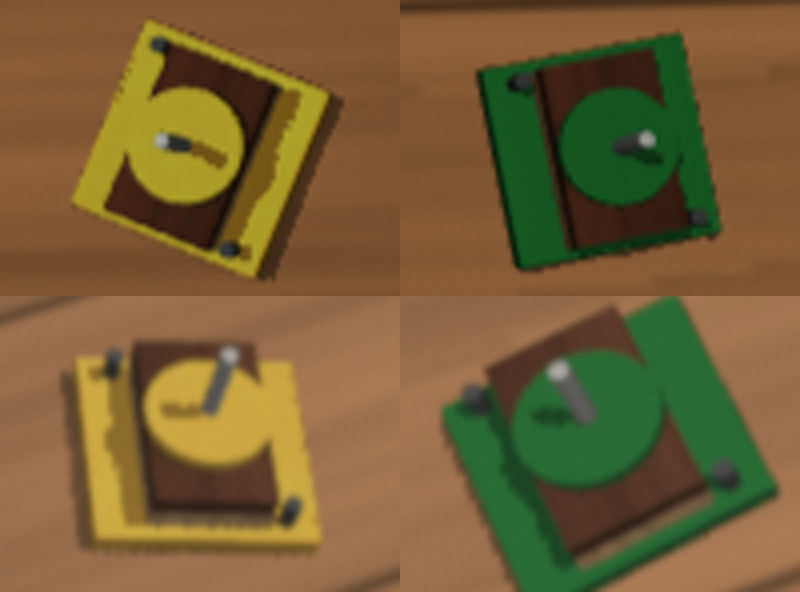

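```bash
sed -i 's/k\[...,1\]>150/k[...,1]>110/' h.py
python3 - <<'E'
from h import *; from station import cams
t=cams.capture("top");s=cams.capture("scene")
for n,col,x,y,yaw,D in[("gl","green",.665,.108,-1.7,.06),("gs","green",.568,-.131,1.4,.044),("yl","yellow",.43,.01,-2.6,.06),("ys","yellow",.449,-.121,-2.5,.044),("red","red",.552,.1135,-2.7,.06)]:
    for cs in([t],[s]): print(n,np.round(fit(cs,col,x,y,yaw,D),4))
h=.4
for n,a,b,c,d in[("Y",(173.75,241.25),(180,242.25),(466.5,172.5),(461.5,187)),("G",(509.75,225.5),(502.25,227.75),(104,303.5),(111.5,316))]:
    print(n,*[np.round(pix(k,p[0]-h,p[1]-h,z)[:2],4) for k,p,z in((t,a,.078),(t,b,.038),(s,c,.078),(s,d,.038))])
E
```

```text
gl [ 0.6659  0.108  -1.7482 50.4784]
gl [ 6.639000e-01  1.077000e-01 -1.634500e+00  1.149765e+02]
gs [ 0.5683 -0.1316  1.3323 33.2627]
gs [ 0.5667 -0.1323  1.3571 98.1961]
yl [ 4.30400e-01  1.03000e-02 -2.61870e+00  3.27216e+01]
yl [ 4.25900e-01  1.03000e-02 -2.77650e+00  2.23302e+02]
ys [ 0.4495 -0.1207 -2.4718 25.3608]
ys [ 4.440000e-01 -1.235000e-01 -2.723400e+00  1.942706e+02]
red [ 0.5523  0.1137 -2.6942 33.1961]
red [ 0.5506  0.1129 -2.7194 58.5725]
Y [0.5155 0.2695] [0.5157 0.2688] [0.5156 0.27  ] [0.5161 0.2701]
G [ 0.5294 -0.3495] [ 0.5285 -0.3489] [ 0.5292 -0.3498] [ 0.5306 -0.3499]
```

Call:
{"fn": "arm_command", "kwargs": {
  "linear": [
    [0.613,0.981,-0.229],
    [0.613,0.981,-0.229],
    [0.613,0.981,-0.229],
    [0.613,0.981,-0.229],
    [0.613,0.981,-0.229]
  ],
  "twist": [0.431,0.431,0.431,0.431,0.431],
  "hand": [1,1,1,1,1],
  "squeeze": 60
}}

```text
clock: 0.8
eef_pos: [0.2975, -0.4799, 0.2222]
tcp_rot: [-0.0, 0.964, 0.266, 0.0]
wrist_force: [0.3, -1.3, -0.4]
opening: 0.0857
grip_force: 0.0
```

Call:
{"fn": "arm_command", "kwargs": {
  "linear": [
    [0.613,0.981,-0.229],
    [0.613,0.981,-0.229],
    [0.613,0.981,-0.229],
    [0.613,0.981,-0.229],
    [0.613,0.981,-0.229]
  ],
  "twist": [0.431,0.431,0.431,0.431,0.431],
  "hand": [1,1,1,1,1]
}}

```text
clock: 1.3
eef_pos: [0.3588, -0.3818, 0.1994]
tcp_rot: [0.0, 0.941, 0.338, 0.0]
wrist_force: [-0.3, -0.1, 0.1]
opening: 0.0851
grip_force: 0.0
```

Call:
{"fn": "arm_command", "kwargs": {
  "linear": [
    [0.613,0.981,-0.229],
    [0.613,0.981,-0.229],
    [0.613,0.981,-0.229],
    [0.613,0.981,-0.229],
    [0.613,0.981,-0.229]
  ],
  "twist": [0.431,0.431,0.431,0.431,0.431],
  "hand": [1,1,1,1,1]
}}

```text
clock: 1.8
eef_pos: [0.4201, -0.2837, 0.1765]
tcp_rot: [0.0, 0.913, 0.407, 0.0]
wrist_force: [0.1, 0.4, -0.2]
opening: 0.0852
grip_force: 0.0
```

Call:
{"fn": "arm_command", "kwargs": {
  "linear": [
    [0.613,0.981,-0.229],
    [0.613,0.981,-0.229],
    [0.613,0.981,-0.229],
    [0.613,0.981,-0.229],
    [0.613,0.981,-0.229]
  ],
  "twist": [0.431,0.431,0.431,0.431,0.431],
  "hand": [1,1,1,1,1]
}}

```text
clock: 2.3
eef_pos: [0.4815, -0.1856, 0.1536]
tcp_rot: [0.0, 0.88, 0.475, 0.0]
wrist_force: [0.3, -0.2, 0.1]
opening: 0.0853
grip_force: 0.0
```

Call:
{"fn": "arm_command", "kwargs": {
  "linear": [
    [0.613,0.981,-0.229],
    [0.613,0.981,-0.229],
    [0.613,0.981,-0.229],
    [0.613,0.981,-0.229],
    [0.613,0.981,-0.229]
  ],
  "twist": [0.431,0.431,0.431,0.431,0.431],
  "hand": [1,1,1,1,1]
}}

```text
clock: 2.8
eef_pos: [0.5428, -0.0875, 0.1306]
tcp_rot: [0.0, 0.842, 0.54, 0.0]
wrist_force: [0.3, -0.7, 0.5]
opening: 0.0854
grip_force: 0.0
```

Call:
{"fn": "arm_command", "kwargs": {
  "linear": [
    [0.613,0.981,-0.229],
    [0.613,0.981,-0.229],
    [0.613,0.981,-0.229],
    [0.613,0.981,-0.229],
    [0.613,0.981,-0.229]
  ],
  "twist": [0.431,0.431,0.431,0.431,0.431],
  "hand": [1,1,1,1,1]
}}

```text
clock: 3.3
eef_pos: [0.604, 0.0107, 0.1076]
tcp_rot: [-0.0, 0.799, 0.602, -0.0]
wrist_force: [0.2, -0.4, 0.2]
opening: 0.0856
grip_force: 0.0
```

Call:
{"fn": "arm_command", "kwargs": {
  "linear": [
    [0.613,0.981,-0.229],
    [0.613,0.981,-0.229],
    [0.613,0.981,-0.229],
    [0.613,0.981,-0.229],
    [0.613,0.981,-0.229]
  ],
  "twist": [0.431,0.431,0.431,0.431,0.431],
  "hand": [1,1,1,1,1]
}}

```text
clock: 3.8
eef_pos: [0.6653, 0.1087, 0.0847]
tcp_rot: [-0.0, 0.751, 0.66, -0.0]
wrist_force: [0.7, -1.0, -0.7]
opening: 0.0854
grip_force: 0.0
```

Call:
{"fn": "arm_command", "kwargs": {
  "linear": [
    [0,0,-0.84],
    [0,0,-0.84],
    [0,0,-0.84],
    [0,0,-0.84],
    [0,0,0]
  ],
  "twist": [0,0,0,0,0],
  "hand": [1,1,1,1,0.5]
}}

```text
clock: 4.3
eef_pos: [0.6634, 0.1076, 0.0152]
tcp_rot: [-0.001, 0.752, 0.659, -0.001]
wrist_force: [-0.3, 0.5, -1.3]
opening: 0.0736
grip_force: 0.0
```

Call:
{"fn": "arm_command", "kwargs": {
  "linear": [
    [0,0,0],
    [0,0,0],
    [0,0,0],
    [0,0,0],
    [0,0,0]
  ],
  "twist": [0,0,0,0,0],
  "hand": [0.5,0.5,0.5,0.5,0.5]
}}

```text
clock: 4.8
eef_pos: [0.6653, 0.1078, 0.0185]
tcp_rot: [0.0, 0.752, 0.659, 0.0]
wrist_force: [-0.6, -1.4, 6.2]
opening: 0.0566
grip_force: 65.1
```

Call:
{"fn": "arm_command", "kwargs": {
  "linear": [
    [0,0,1],
    [0,0,1],
    [0,0,1],
    [0,0,1],
    [0,0,1]
  ],
  "twist": [0,0,0,0,0],
  "hand": [0.3,0.3,0.3,0.3,0.3]
}}

```text
clock: 5.3
eef_pos: [0.6646, 0.1079, 0.1184]
tcp_rot: [-0.0, 0.752, 0.659, -0.0]
wrist_force: [-0.1, -0.5, -3.3]
opening: 0.0568
grip_force: 65.0
```

Run:
```python
from h import *; from station import cams,robot
s=cams.capture("scene");t=cams.capture("top");r=robot.sense();print(r["eef_pos"],r["opening"],r["wrist_force"])
o=[]
for c in(s,t):
    u,v=proj(c,[.665,.108,.1])[0].astype(int);o.append(cv2.resize(c["img"][v-60:v+60,u-50:u+50],None,fx=4,fy=4,interpolation=cv2.INTER_CUBIC))
cv2.imwrite("pics/g1.png",np.hstack(o))
```

```text
[0.66622331 0.10804369 0.12027887] 0.056783524829064506 [ 0.41951036  1.37456365 -2.47901741]
```

View pics/g1.png

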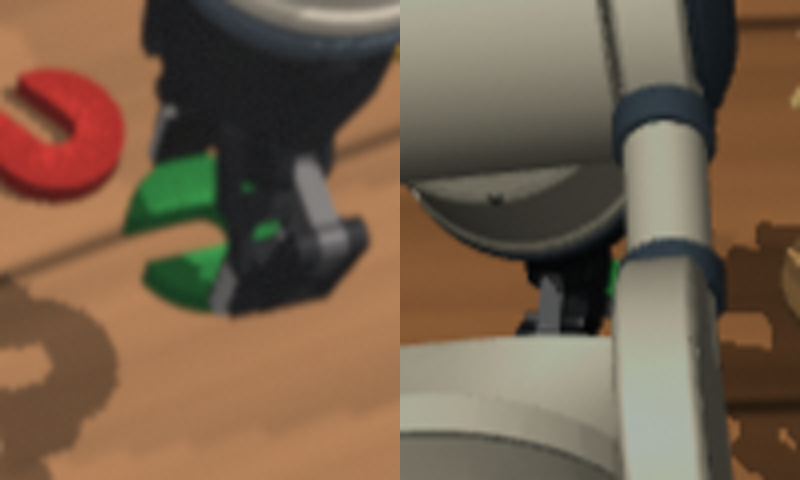

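Run:
```python
from h import *; from station import cams,robot
s=cams.capture("scene")
u,v=proj(s,[.665,.108,.1])[0].astype(int)
S=5
im=cv2.resize(s["img"][v-60:v+60,u-70:u+70],None,fx=S,fy=S,interpolation=cv2.INTER_CUBIC)
yaw=-1.70;o=outline(.06)@np.array([[np.cos(yaw),np.sin(yaw)],[-np.sin(yaw),np.cos(yaw)]])+[.665,.108]
for z,k in((.1015,(255,0,0)),(.1155,(255,255,255))):
    p=(proj(s,np.c_[o,np.full(len(o),z)])-[u-70-.5,v-60-.5])*S
    cv2.polylines(im,[p.astype(int)],True,k,1)
cv2.imwrite("pics/g2.png",im)
```

```text
(no output)
```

View pics/g2.png

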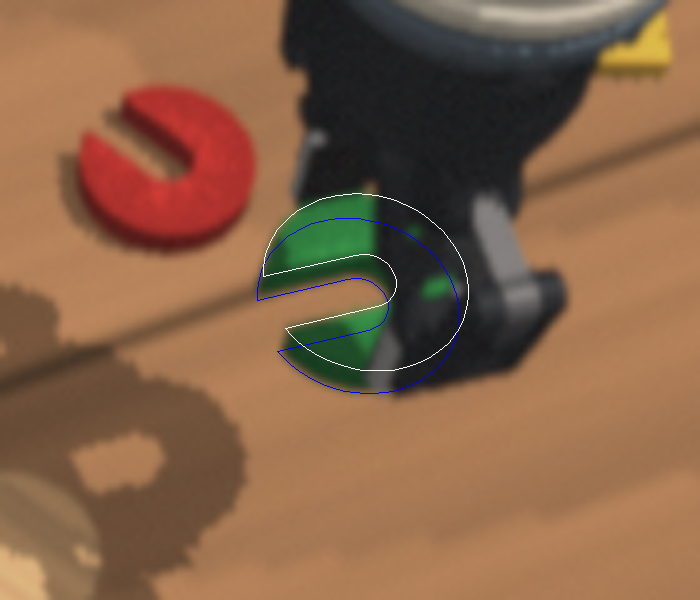

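Call:
{"fn": "arm_command", "kwargs": {
  "linear": [
    [-0.271,-0.9154,0],
    [-0.271,-0.9154,0],
    [-0.271,-0.9154,0],
    [-0.271,-0.9154,0],
    [-0.271,-0.9154,0]
  ],
  "twist": [0,0,0,0,0],
  "hand": [0.3,0.3,0.3,0.3,0.3]
}}

```text
clock: 5.95
eef_pos: [0.637, 0.0144, 0.1175]
tcp_rot: [-0.0, 0.752, 0.659, -0.0]
wrist_force: [0.9, -0.6, -3.0]
opening: 0.0565
grip_force: 65.0
```

Call:
{"fn": "arm_command", "kwargs": {
  "linear": [
    [-0.271,-0.9154,0],
    [-0.271,-0.9154,0],
    [-0.271,-0.9154,0],
    [-0.271,-0.9154,0],
    [-0.271,-0.9154,0]
  ],
  "twist": [0,0,0,0,0],
  "hand": [0.3,0.3,0.3,0.3,0.3]
}}

```text
clock: 6.45
eef_pos: [0.6101, -0.0768, 0.1179]
tcp_rot: [0.0, 0.752, 0.659, 0.0]
wrist_force: [0.9, 0.3, -2.8]
opening: 0.0565
grip_force: 65.0
```

Call:
{"fn": "arm_command", "kwargs": {
  "linear": [
    [-0.271,-0.9154,0],
    [-0.271,-0.9154,0],
    [-0.271,-0.9154,0],
    [-0.271,-0.9154,0],
    [-0.271,-0.9154,0]
  ],
  "twist": [0,0,0,0,0],
  "hand": [0.3,0.3,0.3,0.3,0.3]
}}

```text
clock: 6.95
eef_pos: [0.5829, -0.1683, 0.1179]
tcp_rot: [0.0, 0.752, 0.659, 0.0]
wrist_force: [0.8, 1.0, -3.9]
opening: 0.0567
grip_force: 65.0
```

Call:
{"fn": "arm_command", "kwargs": {
  "linear": [
    [-0.271,-0.9154,0],
    [-0.271,-0.9154,0],
    [-0.271,-0.9154,0],
    [-0.271,-0.9154,0],
    [-0.271,-0.9154,0]
  ],
  "twist": [0,0,0,0,0],
  "hand": [0.3,0.3,0.3,0.3,0.3]
}}

```text
clock: 7.45
eef_pos: [0.5557, -0.2597, 0.1179]
tcp_rot: [0.0, 0.752, 0.659, 0.0]
wrist_force: [0.2, 0.0, -3.9]
opening: 0.0571
grip_force: 65.0
```

Call:
{"fn": "arm_command", "kwargs": {
  "linear": [
    [-0.271,-0.9154,0],
    [-0.271,-0.9154,0],
    [-0.271,-0.9154,0],
    [-0.271,-0.9154,0],
    [-0.271,-0.9154,0]
  ],
  "twist": [0,0,0,0,0],
  "hand": [0.3,0.3,0.3,0.3,0.3]
}}

```text
clock: 7.95
eef_pos: [0.5288, -0.3513, 0.1178]
tcp_rot: [0.0, 0.752, 0.659, 0.0]
wrist_force: [0.1, -0.3, -2.9]
opening: 0.0566
grip_force: 65.0
```

Run:
```python
from h import *; from station import cams,robot
s=cams.capture("scene");r=robot.sense();print(r["eef_pos"],r["opening"],r["wrist_force"])
x,y=.5292,-.3495
u,v=proj(s,[x,y,.09])[0].astype(int)
S=5
im=cv2.resize(s["img"][v-60:v+60,u-70:u+70],None,fx=S,fy=S,interpolation=cv2.INTER_CUBIC)
yaw=-1.70;o=outline(.06)@np.array([[np.cos(yaw),np.sin(yaw)],[-np.sin(yaw),np.cos(yaw)]])+[x,y]
for z,k in((.0985,(255,0,0)),(.1125,(255,255,255))):
    p=(proj(s,np.c_[o,np.full(len(o),z)])-[u-70-.5,v-60-.5])*S
    cv2.polylines(im,[p.astype(int)],True,k,1)
cv2.imwrite("pics/g3.png",im)
```

```text
[ 0.52825169 -0.35411842  0.11784565] 0.05676805346084645 [-1.65964939 -4.90144333 -2.64591295]
```

View pics/g3.png

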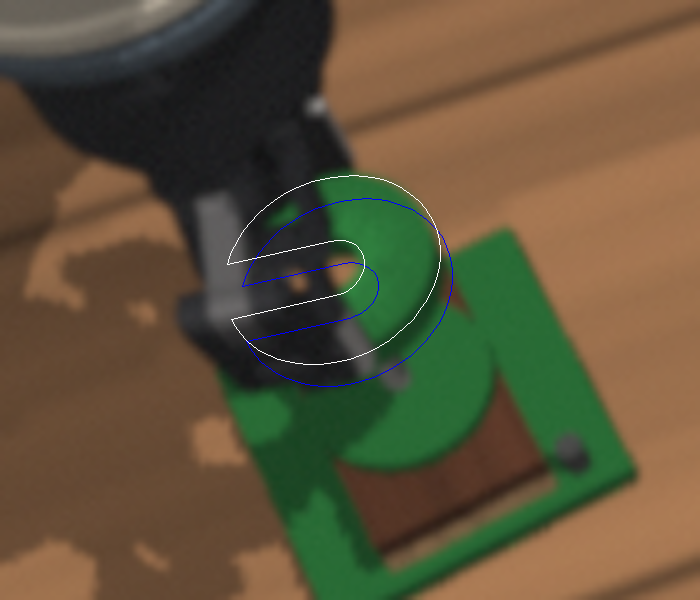

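Call:
{"fn": "arm_command", "kwargs": {
  "linear": [
    [0,0,0],
    [0,0,-0.5],
    [0,0,-0.5],
    [0,0,-0.4],
    [0,0,0]
  ],
  "twist": [0,0,0,0,0],
  "hand": [0.3,0.3,0.3,0.3,0.3]
}}

```text
clock: 8.5
eef_pos: [0.5288, -0.3488, 0.088]
tcp_rot: [-0.001, 0.752, 0.66, -0.0]
wrist_force: [-0.4, -0.9, -2.9]
opening: 0.057
grip_force: 65.0
```

Call:
{"fn": "arm_command", "kwargs": {
  "linear": [
    [0,0,-0.5],
    [0,0,-0.5],
    [0,0,-0.4],
    [0,0,-0.2],
    [0,0,0]
  ],
  "twist": [0,0,0,0,0],
  "hand": [0.3,0.3,0.3,0.3,0.3]
}}

```text
clock: 9.0
eef_pos: [0.5291, -0.3497, 0.0572]
tcp_rot: [-0.0, 0.752, 0.659, -0.0]
wrist_force: [-0.4, 0.4, -2.7]
opening: 0.0567
grip_force: 65.1
```

Call:
{"fn": "arm_command", "kwargs": {
  "linear": [
    [0,0,0],
    [0,0,0],
    [0,0,0],
    [0,0,0],
    [0,0,0]
  ],
  "twist": [0,0,0,0,0],
  "hand": [0.8,1,1,1,1]
}}

```text
clock: 9.5
eef_pos: [0.5294, -0.3499, 0.058]
tcp_rot: [0.0, 0.752, 0.659, 0.0]
wrist_force: [-0.8, 0.1, -0.2]
opening: 0.0856
grip_force: 0.0
```

Call:
{"fn": "arm_command", "kwargs": {
  "linear": [
    [0,0,1],
    [0,0,1],
    [0,0,1],
    [0,0,1],
    [0.175,0.989,-0.27]
  ],
  "twist": [0,0,0,0,-0.13],
  "hand": [1,1,1,1,1]
}}

```text
clock: 10.0
eef_pos: [0.5343, -0.3327, 0.1357]
tcp_rot: [0.003, 0.755, 0.655, 0.0]
wrist_force: [0.5, -0.3, -0.6]
opening: 0.0856
grip_force: 0.0
```

Call:
{"fn": "arm_command", "kwargs": {
  "linear": [
    [0.175,0.989,-0.27],
    [0.175,0.989,-0.27],
    [0.175,0.989,-0.27],
    [0.175,0.989,-0.27],
    [0.175,0.989,-0.27]
  ],
  "twist": [-0.13,-0.13,-0.13,-0.13,-0.13],
  "hand": [0.8,0.8,0.8,0.8,0.8]
}}

```text
clock: 10.5
eef_pos: [0.5504, -0.2304, 0.1053]
tcp_rot: [0.0, 0.77, 0.638, 0.0]
wrist_force: [-0.1, 0.3, -0.4]
opening: 0.0685
grip_force: 0.0
```

Call:
{"fn": "arm_command", "kwargs": {
  "linear": [
    [0.175,0.989,-0.27],
    [0.175,0.989,-0.27],
    [0.175,0.989,-0.27],
    [0.175,0.989,-0.27],
    [0.175,0.989,-0.27]
  ],
  "twist": [-0.13,-0.13,-0.13,-0.13,-0.13],
  "hand": [0.8,0.8,0.8,0.8,0.8]
}}

```text
clock: 11.0
eef_pos: [0.568, -0.1315, 0.0783]
tcp_rot: [0.0, 0.784, 0.621, 0.0]
wrist_force: [0.6, 0.7, -0.3]
opening: 0.0683
grip_force: 0.0
```

Run:
```python
from h import *; from station import cams,robot
t=cams.capture("top");s=cams.capture("scene");r=robot.sense();print(r["eef_pos"],r["opening"])
o=[]
for c in(s,t):
    u,v=proj(c,[.529,-.35,.045])[0].astype(int);o.append(cv2.resize(c["img"][v-40:v+40,u-40:u+40],None,fx=5,fy=5,interpolation=cv2.INTER_CUBIC))
cv2.imwrite("pics/g4.png",np.hstack(o))
for cs in([t],[s]):print(fit(cs,"green",.529,-.35,-1.7,.06,.038))
```

```text
[ 0.56767305 -0.13011995  0.0778027 ] 0.0680484817901673
(np.float64(0.5299896698080165), np.float64(-0.35452694328191287), np.float64(-0.1675144480759178), np.float64(789.6039215686274))
(np.float64(0.5275396138787761), np.float64(-0.35061897338833925), np.float64(-2.7126352660660573), np.float64(1150.7607843137255))
```

View pics/g4.png

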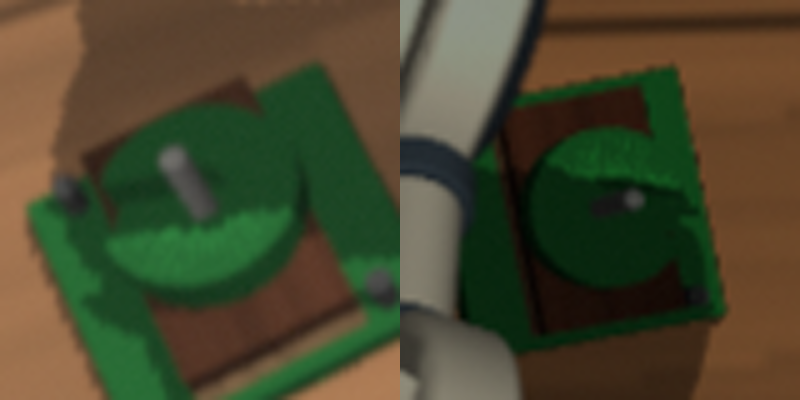

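Call:
{"fn": "arm_command", "kwargs": {
  "linear": [
    [0,0,-1],
    [0,0,-1],
    [0,0,-1],
    [0,0,0],
    [0,0,0]
  ],
  "twist": [0,0,0,0,0],
  "hand": [0.8,0.8,0.8,0.8,0.3]
}}

```text
clock: 11.6
eef_pos: [0.5679, -0.1327, 0.0187]
tcp_rot: [-0.0, 0.784, 0.621, -0.0]
wrist_force: [0.3, -0.4, 0.5]
opening: 0.0554
grip_force: 0.0
```

Call:
{"fn": "arm_command", "kwargs": {
  "linear": [
    [0,0,0],
    [0,0,0],
    [0,0,0],
    [0,0,0],
    [0,0,0]
  ],
  "twist": [0,0,0,0,0],
  "hand": [0.3,0.3,0.3,0.3,0.3]
}}

```text
clock: 12.1
eef_pos: [0.5684, -0.1327, 0.02]
tcp_rot: [0.001, 0.784, 0.621, 0.0]
wrist_force: [-3.3, -1.6, 6.1]
opening: 0.041
grip_force: 59.6
```

Call:
{"fn": "arm_command", "kwargs": {
  "linear": [
    [0,0,1],
    [0,0,1],
    [0,0,1],
    [0,0,1],
    [0,0,1]
  ],
  "twist": [0,0,0,0,0],
  "hand": [0.3,0.3,0.3,0.3,0.3]
}}

```text
clock: 12.6
eef_pos: [0.5681, -0.1324, 0.1204]
tcp_rot: [0.001, 0.784, 0.621, 0.0]
wrist_force: [-0.1, 0.2, -1.4]
opening: 0.0408
grip_force: 60.7
```

Call:
{"fn": "arm_command", "kwargs": {
  "linear": [
    [-0.077,-0.435,0],
    [-0.077,-0.435,0],
    [-0.077,-0.435,0],
    [-0.077,-0.435,0],
    [-0.077,-0.435,0]
  ],
  "twist": [-0.842,-0.842,-0.842,-0.842,-0.842],
  "hand": [0.3,0.3,0.3,0.3,0.3]
}}

```text
clock: 13.1
eef_pos: [0.5603, -0.1763, 0.1196]
tcp_rot: [0.001, 0.867, 0.499, 0.0]
wrist_force: [0.4, -0.9, -1.1]
opening: 0.0411
grip_force: 60.7
```

Call:
{"fn": "arm_command", "kwargs": {
  "linear": [
    [-0.077,-0.435,0],
    [-0.077,-0.435,0],
    [-0.077,-0.435,0],
    [-0.077,-0.435,0],
    [-0.077,-0.435,0]
  ],
  "twist": [-0.842,-0.842,-0.842,-0.842,-0.842],
  "hand": [0.3,0.3,0.3,0.3,0.3]
}}

```text
clock: 13.6
eef_pos: [0.5526, -0.2198, 0.1196]
tcp_rot: [0.001, 0.931, 0.366, 0.0]
wrist_force: [-0.1, -0.8, 0.0]
opening: 0.0408
grip_force: 60.7
```

Call:
{"fn": "arm_command", "kwargs": {
  "linear": [
    [-0.077,-0.435,0],
    [-0.077,-0.435,0],
    [-0.077,-0.435,0],
    [-0.077,-0.435,0],
    [-0.077,-0.435,0]
  ],
  "twist": [-0.842,-0.842,-0.842,-0.842,-0.842],
  "hand": [0.3,0.3,0.3,0.3,0.3]
}}

```text
clock: 14.1
eef_pos: [0.5448, -0.2633, 0.1196]
tcp_rot: [0.0, 0.974, 0.226, 0.0]
wrist_force: [0.5, -0.1, -1.1]
opening: 0.0405
grip_force: 60.7
```

Call:
{"fn": "arm_command", "kwargs": {
  "linear": [
    [-0.077,-0.435,0],
    [-0.077,-0.435,0],
    [-0.077,-0.435,0],
    [-0.077,-0.435,0],
    [-0.077,-0.435,0]
  ],
  "twist": [-0.842,-0.842,-0.842,-0.842,-0.842],
  "hand": [0.3,0.3,0.3,0.3,0.3]
}}

```text
clock: 14.6
eef_pos: [0.5371, -0.3068, 0.1196]
tcp_rot: [0.0, 0.997, 0.081, 0.001]
wrist_force: [0.1, 0.2, -1.0]
opening: 0.0406
grip_force: 60.7
```

Call:
{"fn": "arm_command", "kwargs": {
  "linear": [
    [-0.077,-0.435,0],
    [-0.077,-0.435,0],
    [-0.077,-0.435,0],
    [-0.077,-0.435,0],
    [-0.077,-0.435,0]
  ],
  "twist": [-0.842,-0.842,-0.842,-0.842,-0.842],
  "hand": [0.3,0.3,0.3,0.3,0.3]
}}

```text
clock: 15.1
eef_pos: [0.5294, -0.3504, 0.1196]
tcp_rot: [0.0, 0.998, -0.066, 0.001]
wrist_force: [-0.3, 0.3, -0.4]
opening: 0.0408
grip_force: 60.7
```

Run:
```python
from h import *; from station import cams,robot
s=cams.capture("scene");r=robot.sense();print(r["eef_pos"],r["tcp_rot"],r["wrist_force"])
x,y=r["eef_pos"][:2]
u,v=proj(s,[x,y,.08])[0].astype(int)
S=5
im=cv2.resize(s["img"][v-60:v+60,u-70:u+70],None,fx=S,fy=S,interpolation=cv2.INTER_CUBIC)
yaw=-.13;o=outline(.044)@np.array([[np.cos(yaw),np.sin(yaw)],[-np.sin(yaw),np.cos(yaw)]])+[x,y]
for z,k in((.099,(255,0,0)),(.113,(255,255,255))):
    p=(proj(s,np.c_[o,np.full(len(o),z)])-[u-70-.5,v-60-.5])*S
    cv2.polylines(im,[p.astype(int)],True,k,1)
cv2.imwrite("pics/g5.png",im)
```

```text
[ 0.52926456 -0.35160265  0.1196161 ] [ 6.95293255e-04  9.97680194e-01 -6.80681848e-02  6.85170065e-04] [-0.86614559 -2.74600903  0.12650486]
```

View pics/g5.png

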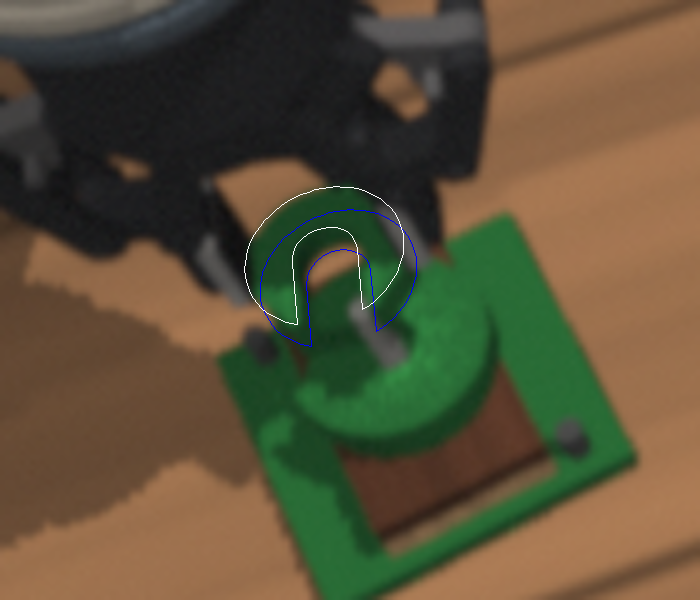

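Call:
{"fn": "arm_command", "kwargs": {
  "linear": [
    [0,0,0],
    [0,0,-0.5],
    [0,0,-0.5],
    [0,0,-0.4],
    [0,0,0]
  ],
  "twist": [0,0,0,0,0],
  "hand": [0.3,0.3,0.3,0.3,0.3]
}}

```text
clock: 15.65
eef_pos: [0.5287, -0.3489, 0.0887]
tcp_rot: [-0.001, 0.998, -0.064, -0.001]
wrist_force: [0.0, -0.1, -1.2]
opening: 0.0408
grip_force: 60.7
```

Call:
{"fn": "arm_command", "kwargs": {
  "linear": [
    [0,0,-0.4],
    [0,0,-0.3],
    [0,0,-0.2],
    [0,0,0],
    [0,0,0]
  ],
  "twist": [0,0,0,0,0],
  "hand": [0.3,0.3,0.3,0.3,0.3]
}}

```text
clock: 16.15
eef_pos: [0.5294, -0.3497, 0.0722]
tcp_rot: [-0.0, 0.998, -0.065, -0.0]
wrist_force: [-1.1, -0.5, -2.1]
opening: 0.0405
grip_force: 60.7
```

Call:
{"fn": "arm_command", "kwargs": {
  "linear": [
    [0,0,0],
    [0,0,0],
    [0,0,0],
    [0,0,0.5],
    [0,0,0.5]
  ],
  "twist": [0,0,0,0,0],
  "hand": [0.6,0.8,0.8,0.8,0.8]
}}

```text
clock: 16.65
eef_pos: [0.5294, -0.3497, 0.0931]
tcp_rot: [-0.0, 0.998, -0.065, -0.0]
wrist_force: [0.3, 0.2, -1.6]
opening: 0.0685
grip_force: 0.0
```

Call:
{"fn": "arm_command", "kwargs": {
  "linear": [
    [0,0,0.6],
    [0,0,0.7],
    [0,0,0.7],
    [0,0,0],
    [0,0,0]
  ],
  "twist": [0,0,0,0,0],
  "hand": [0.8,0.8,0.8,1,1]
}}

```text
clock: 17.15
eef_pos: [0.5295, -0.3498, 0.1329]
tcp_rot: [0.0, 0.998, -0.065, 0.0]
wrist_force: [-0.7, 0.5, -0.4]
opening: 0.0855
grip_force: 0.0
```

Call:
{"fn": "arm_command", "kwargs": {
  "linear": [
    [-0.248,0.9,-0.14],
    [-0.248,0.9,-0.14],
    [-0.248,0.9,-0.14],
    [-0.248,0.9,-0.14],
    [-0.248,0.9,-0.14]
  ],
  "twist": [0.465,0.465,0.465,0.465,0.465],
  "hand": [1,1,1,1,1]
}}

```text
clock: 17.65
eef_pos: [0.5039, -0.2588, 0.1177]
tcp_rot: [-0.0, 1.0, 0.017, -0.0]
wrist_force: [0.3, 0.3, -0.5]
opening: 0.0857
grip_force: 0.0
```

Call:
{"fn": "arm_command", "kwargs": {
  "linear": [
    [-0.248,0.9,-0.14],
    [-0.248,0.9,-0.14],
    [-0.248,0.9,-0.14],
    [-0.248,0.9,-0.14],
    [-0.248,0.9,-0.14]
  ],
  "twist": [0.465,0.465,0.465,0.465,0.465],
  "hand": [1,1,1,1,1]
}}

```text
clock: 18.15
eef_pos: [0.4792, -0.1688, 0.1038]
tcp_rot: [-0.0, 0.995, 0.098, -0.0]
wrist_force: [0.3, 0.5, 0.0]
opening: 0.0852
grip_force: 0.0
```

Call:
{"fn": "arm_command", "kwargs": {
  "linear": [
    [-0.248,0.9,-0.14],
    [-0.248,0.9,-0.14],
    [-0.248,0.9,-0.14],
    [-0.248,0.9,-0.14],
    [-0.248,0.9,-0.14]
  ],
  "twist": [0.465,0.465,0.465,0.465,0.465],
  "hand": [1,1,1,1,1]
}}

```text
clock: 18.65
eef_pos: [0.4545, -0.0784, 0.0902]
tcp_rot: [-0.0, 0.984, 0.179, -0.0]
wrist_force: [-0.2, 0.1, -0.3]
opening: 0.0858
grip_force: 0.0
```

Call:
{"fn": "arm_command", "kwargs": {
  "linear": [
    [-0.248,0.9,-0.14],
    [-0.248,0.9,-0.14],
    [-0.248,0.9,-0.14],
    [-0.248,0.9,-0.14],
    [-0.248,0.9,-0.14]
  ],
  "twist": [0.465,0.465,0.465,0.465,0.465],
  "hand": [1,1,1,1,1]
}}

```text
clock: 19.15
eef_pos: [0.4296, 0.0115, 0.0762]
tcp_rot: [-0.0, 0.966, 0.258, 0.0]
wrist_force: [-0.0, 0.1, 0.4]
opening: 0.085
grip_force: 0.0
```

Run:
```python
from h import *; from station import cams,robot
t=cams.capture("top");s=cams.capture("scene");r=robot.sense();print(r["eef_pos"],r["tcp_rot"],r["opening"])
o=[]
for c in(s,t):
    u,v=proj(c,[.529,-.35,.045])[0].astype(int);o.append(cv2.resize(c["img"][v-40:v+40,u-40:u+40],None,fx=5,fy=5,interpolation=cv2.INTER_CUBIC))
cv2.imwrite("pics/g6.png",np.hstack(o))
```

```text
[0.42874131 0.01228048 0.07602569] [-3.58557483e-04  9.65928791e-01  2.58806815e-01 -6.88872836e-04] 0.08551324462293629
```

View pics/g6.png

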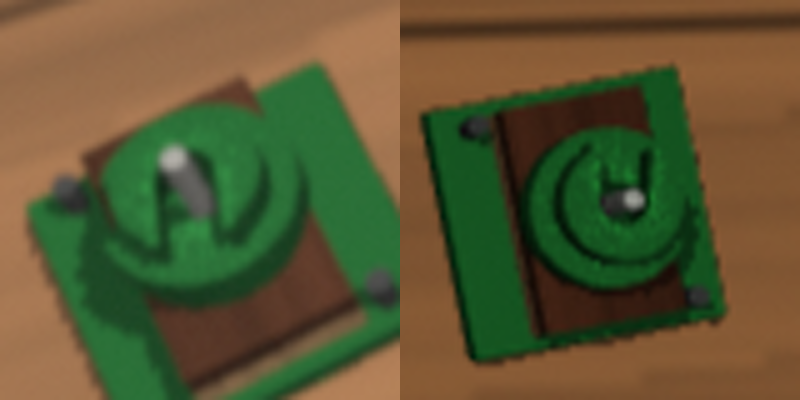

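Call:
{"fn": "arm_command", "kwargs": {
  "linear": [
    [0,0,-0.97],
    [0,0,-0.97],
    [0,0,-0.96],
    [0,0,0],
    [0,0,0]
  ],
  "twist": [0,0,0,0,0],
  "hand": [1,1,1,1,0.5]
}}

```text
clock: 19.75
eef_pos: [0.43, 0.0102, 0.0185]
tcp_rot: [-0.0, 0.966, 0.257, -0.0]
wrist_force: [0.5, -0.2, 0.1]
opening: 0.0731
grip_force: 0.0
```

Call:
{"fn": "arm_command", "kwargs": {
  "linear": [
    [0,0,0],
    [0,0,0],
    [0,0,0],
    [0,0,0],
    [0,0,0]
  ],
  "twist": [0,0,0,0,0],
  "hand": [0.5,0.5,0.5,0.5,0.5]
}}

```text
clock: 20.25
eef_pos: [0.4306, 0.0102, 0.0198]
tcp_rot: [0.0, 0.966, 0.257, 0.001]
wrist_force: [-2.9, -0.4, 18.3]
opening: 0.0569
grip_force: 59.9
```

Call:
{"fn": "arm_command", "kwargs": {
  "linear": [
    [0,0,1],
    [0,0,1],
    [0,0,1],
    [0,0,1],
    [0,0,1]
  ],
  "twist": [0,0,0,0,0],
  "hand": [0.3,0.3,0.3,0.3,0.3]
}}

```text
clock: 20.75
eef_pos: [0.4301, 0.0102, 0.1201]
tcp_rot: [0.0, 0.966, 0.257, 0.001]
wrist_force: [0.0, -0.2, -2.7]
opening: 0.0562
grip_force: 64.0
```

Call:
{"fn": "arm_command", "kwargs": {
  "linear": [
    [0.286,0.863,0],
    [0.286,0.863,0],
    [0.286,0.863,0],
    [0.286,0.863,0],
    [0.286,0.863,0]
  ],
  "twist": [0,0,0,0,0],
  "hand": [0.3,0.3,0.3,0.3,0.3]
}}

```text
clock: 21.25
eef_pos: [0.4589, 0.0973, 0.1193]
tcp_rot: [0.0, 0.966, 0.257, 0.001]
wrist_force: [0.8, -0.1, -3.5]
opening: 0.0563
grip_force: 64.0
```

Call:
{"fn": "arm_command", "kwargs": {
  "linear": [
    [0.286,0.863,0],
    [0.286,0.863,0],
    [0.286,0.863,0],
    [0.286,0.863,0],
    [0.286,0.863,0]
  ],
  "twist": [0,0,0,0,0],
  "hand": [0.3,0.3,0.3,0.3,0.3]
}}

```text
clock: 21.75
eef_pos: [0.4875, 0.1836, 0.1193]
tcp_rot: [0.0, 0.966, 0.257, 0.0]
wrist_force: [0.9, 0.2, -3.3]
opening: 0.0561
grip_force: 64.0
```

Call:
{"fn": "arm_command", "kwargs": {
  "linear": [
    [0.286,0.863,0],
    [0.286,0.863,0],
    [0.286,0.863,0],
    [0.286,0.863,0],
    [0.286,0.863,0]
  ],
  "twist": [0,0,0,0,0],
  "hand": [0.3,0.3,0.3,0.3,0.3]
}}

```text
clock: 22.25
eef_pos: [0.5162, 0.2704, 0.1186]
tcp_rot: [0.0, 0.966, 0.257, 0.0]
wrist_force: [0.9, 0.5, -3.0]
opening: 0.0559
grip_force: 64.0
```

Call:
{"fn": "arm_command", "kwargs": {
  "linear": [
    [0,0,0],
    [0,0,-0.5],
    [0,0,-0.5],
    [0,0,-0.4],
    [0,0,0]
  ],
  "twist": [0,0,0,0,0],
  "hand": [0.3,0.3,0.3,0.3,0.3]
}}

```text
clock: 22.75
eef_pos: [0.5151, 0.2684, 0.0888]
tcp_rot: [0.0, 0.966, 0.257, -0.001]
wrist_force: [-0.1, -0.1, -3.3]
opening: 0.0564
grip_force: 64.4
```

Call:
{"fn": "arm_command", "kwargs": {
  "linear": [
    [0,0,-0.5],
    [0,0,-0.5],
    [0,0,-0.35],
    [0,0,-0.22],
    [0,0,0]
  ],
  "twist": [0,0,0,0,0],
  "hand": [0.3,0.3,0.3,0.3,0.3]
}}

```text
clock: 23.25
eef_pos: [0.5158, 0.2691, 0.0585]
tcp_rot: [0.0, 0.966, 0.257, -0.0]
wrist_force: [-0.8, -0.4, -2.5]
opening: 0.0565
grip_force: 64.7
```

Call:
{"fn": "arm_command", "kwargs": {
  "linear": [
    [0,0,0],
    [0,0,0],
    [0,0,0],
    [0,0,0],
    [0,0,0]
  ],
  "twist": [0,0,0,0,0],
  "hand": [0.8,1,1,1,1]
}}

```text
clock: 23.75
eef_pos: [0.516, 0.2692, 0.0591]
tcp_rot: [-0.0, 0.966, 0.257, 0.0]
wrist_force: [-0.6, -0.2, 0.5]
opening: 0.0857
grip_force: 0.0
```

Call:
{"fn": "arm_command", "kwargs": {
  "linear": [
    [0,0,1],
    [0,0,1],
    [0,0,1],
    [0,0,1],
    [0,0,0]
  ],
  "twist": [0,0,0,0,0],
  "hand": [1,1,1,1,1]
}}

```text
clock: 24.25
eef_pos: [0.5172, 0.2697, 0.1415]
tcp_rot: [-0.0, 0.966, 0.257, 0.002]
wrist_force: [0.7, 0.1, 0.1]
opening: 0.0854
grip_force: 0.0
```

Call:
{"fn": "arm_command", "kwargs": {
  "linear": [
    [-0.166,-0.975,-0.15],
    [-0.166,-0.975,-0.15],
    [-0.166,-0.975,-0.15],
    [-0.166,-0.975,-0.15],
    [-0.166,-0.975,-0.15]
  ],
  "twist": [0.107,0.107,0.107,0.107,0.107],
  "hand": [1,1,1,1,1]
}}

```text
clock: 24.75
eef_pos: [0.4989, 0.1709, 0.1234]
tcp_rot: [-0.0, 0.961, 0.275, -0.0]
wrist_force: [0.5, -0.4, -0.6]
opening: 0.0854
grip_force: 0.0
```

Call:
{"fn": "arm_command", "kwargs": {
  "linear": [
    [-0.166,-0.975,-0.15],
    [-0.166,-0.975,-0.15],
    [-0.166,-0.975,-0.15],
    [-0.166,-0.975,-0.15],
    [-0.166,-0.975,-0.15]
  ],
  "twist": [0.107,0.107,0.107,0.107,0.107],
  "hand": [0.8,0.8,0.8,0.8,0.8]
}}

```text
clock: 25.25
eef_pos: [0.4824, 0.0734, 0.1085]
tcp_rot: [-0.0, 0.956, 0.293, -0.0]
wrist_force: [-0.6, 0.2, 0.4]
opening: 0.068
grip_force: 0.0
```

Call:
{"fn": "arm_command", "kwargs": {
  "linear": [
    [-0.166,-0.975,-0.15],
    [-0.166,-0.975,-0.15],
    [-0.166,-0.975,-0.15],
    [-0.166,-0.975,-0.15],
    [-0.166,-0.975,-0.15]
  ],
  "twist": [0.107,0.107,0.107,0.107,0.107],
  "hand": [0.8,0.8,0.8,0.8,0.8]
}}

```text
clock: 25.75
eef_pos: [0.4658, -0.0241, 0.0935]
tcp_rot: [-0.0, 0.95, 0.311, -0.0]
wrist_force: [-0.8, -0.2, -0.8]
opening: 0.0683
grip_force: 0.0
```

Call:
{"fn": "arm_command", "kwargs": {
  "linear": [
    [-0.166,-0.975,-0.15],
    [-0.166,-0.975,-0.15],
    [-0.166,-0.975,-0.15],
    [-0.166,-0.975,-0.15],
    [-0.166,-0.975,-0.15]
  ],
  "twist": [0.107,0.107,0.107,0.107,0.107],
  "hand": [0.8,0.8,0.8,0.8,0.8]
}}

```text
clock: 26.25
eef_pos: [0.4492, -0.1216, 0.0785]
tcp_rot: [-0.0, 0.944, 0.329, -0.0]
wrist_force: [0.5, -0.3, -0.0]
opening: 0.0685
grip_force: 0.0
```

Call:
{"fn": "arm_command", "kwargs": {
  "linear": [
    [0,0,-1],
    [0,0,-1],
    [0,0,-1],
    [0,0,0],
    [0,0,0]
  ],
  "twist": [0,0,0,0,0],
  "hand": [0.8,0.8,0.8,0.8,0.3]
}}

```text
clock: 26.75
eef_pos: [0.4492, -0.1207, 0.0189]
tcp_rot: [-0.0, 0.945, 0.328, -0.0]
wrist_force: [-0.2, 1.1, 0.2]
opening: 0.0552
grip_force: 0.0
```

Call:
{"fn": "arm_command", "kwargs": {
  "linear": [
    [0,0,0],
    [0,0,0],
    [0,0,0],
    [0,0,0],
    [0,0,0]
  ],
  "twist": [0,0,0,0,0],
  "hand": [0.3,0.3,0.3,0.3,0.3]
}}

```text
clock: 27.25
eef_pos: [0.4498, -0.1209, 0.0201]
tcp_rot: [0.0, 0.945, 0.328, 0.0]
wrist_force: [-2.2, 0.5, 6.4]
opening: 0.0407
grip_force: 59.6
```

Call:
{"fn": "arm_command", "kwargs": {
  "linear": [
    [0,0,1],
    [0,0,1],
    [0,0,1],
    [0,0,1],
    [0,0,1]
  ],
  "twist": [0,0,0,0,0],
  "hand": [0.3,0.3,0.3,0.3,0.3]
}}

```text
clock: 27.75
eef_pos: [0.4496, -0.1208, 0.1208]
tcp_rot: [0.0, 0.945, 0.328, 0.001]
wrist_force: [-0.4, 0.6, -1.8]
opening: 0.0404
grip_force: 60.7
```

Call:
{"fn": "arm_command", "kwargs": {
  "linear": [
    [0.133,0.78,0],
    [0.133,0.78,0],
    [0.133,0.78,0],
    [0.133,0.78,0],
    [0.133,0.78,0]
  ],
  "twist": [0.813,0.813,0.813,0.813,0.813],
  "hand": [0.3,0.3,0.3,0.3,0.3]
}}

```text
clock: 28.25
eef_pos: [0.4631, -0.0422, 0.12]
tcp_rot: [0.0, 0.888, 0.46, 0.001]
wrist_force: [0.2, 0.3, -1.4]
opening: 0.0407
grip_force: 60.7
```

Call:
{"fn": "arm_command", "kwargs": {
  "linear": [
    [0.133,0.78,0],
    [0.133,0.78,0],
    [0.133,0.78,0],
    [0.133,0.78,0],
    [0.133,0.78,0]
  ],
  "twist": [0.813,0.813,0.813,0.813,0.813],
  "hand": [0.3,0.3,0.3,0.3,0.3]
}}

```text
clock: 28.75
eef_pos: [0.4763, 0.0359, 0.12]
tcp_rot: [0.0, 0.814, 0.581, 0.001]
wrist_force: [-0.6, -1.0, -0.7]
opening: 0.0407
grip_force: 60.7
```

Call:
{"fn": "arm_command", "kwargs": {
  "linear": [
    [0.133,0.78,0],
    [0.133,0.78,0],
    [0.133,0.78,0],
    [0.133,0.78,0],
    [0.133,0.78,0]
  ],
  "twist": [0.813,0.813,0.813,0.813,0.813],
  "hand": [0.3,0.3,0.3,0.3,0.3]
}}

```text
clock: 29.25
eef_pos: [0.4896, 0.1139, 0.12]
tcp_rot: [0.0, 0.724, 0.69, 0.0]
wrist_force: [0.2, -1.3, -0.9]
opening: 0.0407
grip_force: 60.7
```

Call:
{"fn": "arm_command", "kwargs": {
  "linear": [
    [0.133,0.78,0],
    [0.133,0.78,0],
    [0.133,0.78,0],
    [0.133,0.78,0],
    [0.133,0.78,0]
  ],
  "twist": [0.813,0.813,0.813,0.813,0.813],
  "hand": [0.3,0.3,0.3,0.3,0.3]
}}

```text
clock: 29.75
eef_pos: [0.5029, 0.1924, 0.1191]
tcp_rot: [0.0, 0.618, 0.786, 0.0]
wrist_force: [-0.2, -0.3, -0.9]
opening: 0.0408
grip_force: 60.7
```

Call:
{"fn": "arm_command", "kwargs": {
  "linear": [
    [0.133,0.78,0],
    [0.133,0.78,0],
    [0.133,0.78,0],
    [0.133,0.78,0],
    [0.133,0.78,0]
  ],
  "twist": [0.813,0.813,0.813,0.813,0.813],
  "hand": [0.3,0.3,0.3,0.3,0.3]
}}

```text
clock: 30.25
eef_pos: [0.5161, 0.2705, 0.1189]
tcp_rot: [-0.0, 0.501, 0.866, -0.0]
wrist_force: [0.6, -0.3, -1.5]
opening: 0.0405
grip_force: 60.7
```

Run:
```python
from h import *; from station import cams,robot
s=cams.capture("scene");r=robot.sense();print(r["eef_pos"],r["tcp_rot"],r["wrist_force"])
x,y=r["eef_pos"][:2]
u,v=proj(s,[x,y,.08])[0].astype(int)
S=5
im=cv2.resize(s["img"][v-60:v+60,u-70:u+70],None,fx=S,fy=S,interpolation=cv2.INTER_CUBIC)
yaw=.52-1.57;o=outline(.044)@np.array([[np.cos(yaw),np.sin(yaw)],[-np.sin(yaw),np.cos(yaw)]])+[x,y]
for z,k in((.099,(255,0,0)),(.113,(255,255,255))):
    p=(proj(s,np.c_[o,np.full(len(o),z)])-[u-70-.5,v-60-.5])*S
    cv2.polylines(im,[p.astype(int)],True,k,1)
cv2.imwrite("pics/y1.png",im)
```

```text
[0.51663974 0.27248681 0.11904013] [1.06247917e-04 4.98844045e-01 8.66691540e-01 6.17589697e-04] [-0.50795386  3.14054411 -1.79673903]
```

View pics/y1.png

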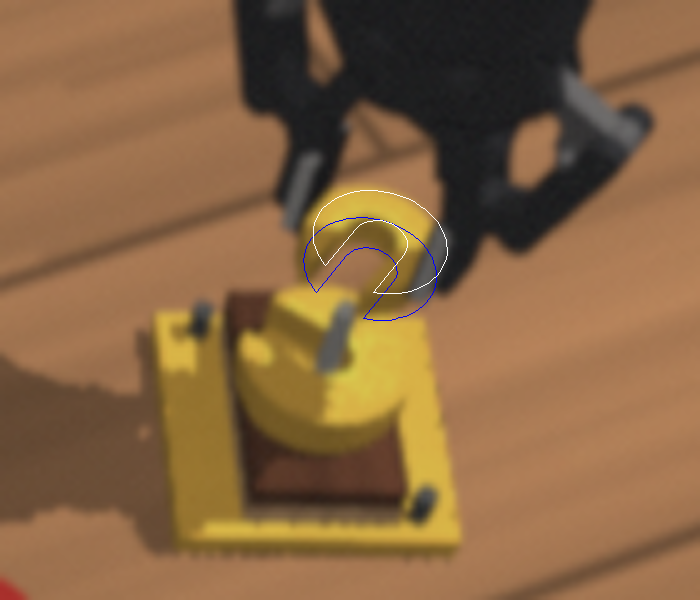

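Call:
{"fn": "arm_command", "kwargs": {
  "linear": [
    [0,0,0],
    [0,0,-0.5],
    [0,0,-0.5],
    [0,0,-0.4],
    [0,0,0]
  ],
  "twist": [0,0,0,0,0],
  "hand": [0.3,0.3,0.3,0.3,0.3]
}}

```text
clock: 30.8
eef_pos: [0.5153, 0.2684, 0.0894]
tcp_rot: [-0.001, 0.503, 0.864, -0.001]
wrist_force: [0.0, -0.1, -1.1]
opening: 0.0407
grip_force: 60.7
```

Call:
{"fn": "arm_command", "kwargs": {
  "linear": [
    [0,0,-0.4],
    [0,0,-0.3],
    [0,0,-0.15],
    [0,0,0],
    [0,0,0]
  ],
  "twist": [0,0,0,0,0],
  "hand": [0.3,0.3,0.3,0.3,0.3]
}}

```text
clock: 31.3
eef_pos: [0.5161, 0.2692, 0.074]
tcp_rot: [0.0, 0.503, 0.864, 0.0]
wrist_force: [0.5, -0.1, -0.7]
opening: 0.0404
grip_force: 60.7
```

Lower 1.5 mm more, release, rise and back off.

Call:
{"fn": "arm_command", "kwargs": {
  "linear": [
    [0,0,-0.07],
    [0,0,0],
    [0,0,0],
    [0,0,0],
    [0,0,0]
  ],
  "twist": [0,0,0,0,0],
  "hand": [0.3,0.3,0.6,0.8,0.8]
}}

```text
clock: 31.8
eef_pos: [0.5161, 0.2692, 0.0727]
tcp_rot: [0.0, 0.503, 0.864, 0.0]
wrist_force: [-0.3, 0.0, -0.1]
opening: 0.0683
grip_force: 0.0
```

Call:
{"fn": "arm_command", "kwargs": {
  "linear": [
    [0,0,0.4],
    [0,0,0.5],
    [0,0,0.7],
    [0,0,1],
    [0,0,1]
  ],
  "twist": [0,0,0,0,0],
  "hand": [0.8,0.8,0.8,0.8,0.8]
}}

```text
clock: 32.3
eef_pos: [0.5161, 0.2692, 0.1462]
tcp_rot: [0.0, 0.503, 0.864, 0.0]
wrist_force: [-0.8, 1.3, -0.0]
opening: 0.0684
grip_force: 0.0
```

Call:
{"fn": "arm_command", "kwargs": {
  "linear": [
    [-0.5,-1,0.5],
    [-0.5,-1,0.5],
    [-0.5,-1,0.5],
    [-0.5,-1,0.5],
    [-0.5,-1,0.5]
  ],
  "twist": [0,0,0,0,0],
  "hand": [0.8,0.8,0.8,0.8,0.8]
}}

```text
clock: 32.8
eef_pos: [0.4657, 0.1684, 0.1959]
tcp_rot: [0.0, 0.503, 0.864, 0.0]
wrist_force: [-0.1, 0.3, -0.4]
opening: 0.0686
grip_force: 0.0
```

Call:
{"fn": "arm_command", "kwargs": {
  "linear": [
    [-0.5,-1,0],
    [-0.5,-1,0],
    [-0.5,-1,0],
    [0,0,0],
    [0,0,0]
  ],
  "twist": [0,0,0,0,0],
  "hand": [0.8,0.8,0.8,0.8,0.8]
}}

```text
clock: 33.3
eef_pos: [0.4364, 0.109, 0.1954]
tcp_rot: [0.0, 0.503, 0.864, 0.0]
wrist_force: [0.6, 0.6, 0.0]
opening: 0.0684
grip_force: 0.0
```

Run:
```python
from h import *; from station import cams,robot
t=cams.capture("top");s=cams.capture("scene");r=robot.sense();print(r["eef_pos"],r["clock"])
rows=[]
for p in([.5157,.2693,.045],[.529,-.35,.045]):
    o=[]
    for c in(s,t):
        u,v=proj(c,p)[0].astype(int);o.append(cv2.resize(c["img"][v-35:v+35,u-45:u+45],None,fx=4,fy=4,interpolation=cv2.INTER_CUBIC))
    rows.append(np.hstack(o))
cv2.imwrite("pics/fin.png",np.vstack(rows))
```

```text
[0.43660487 0.10956303 0.19506882] 33.4
```

View pics/fin.png

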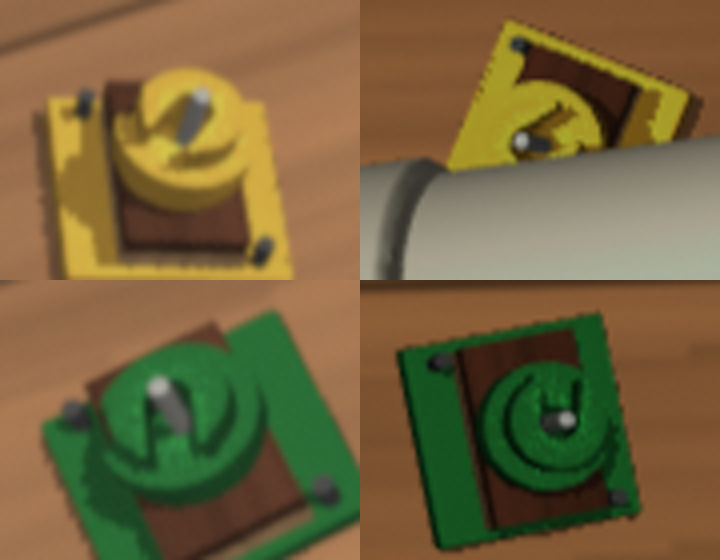

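Both stacks sit flat and centred on their stems. On each, the small weight's slot is about a quarter turn from the one below, and the arm is clear.

```bash
python3 -c "
from station import ticket
print(ticket.job_done())"
```

```text
the job is handed in; nothing more can be done
None
```

The job is handed in at about 33 s of the 96 s allowed: both presses have their large and small weights stacked flat with slots about a quarter turn apart, and I did not touch the red weight, jar lid or beech disc; the judge's verdict was not returned.

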